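# Spot-check a rubber resole blank, then seat the hardness gauge in its calibrator

### The job

Take the hardness gauge out of its wooden rest by the knurled collar and touch its probe tip onto the chalked ring on the rubber sole blank, then onto the chalked cross. Then put its nose into the bore of the calibrator block, turn it until a hidden keyway under the collar drops over the pin, push it fully home against the spring, and finish while still gripping the collar and holding the gauge pushed home. Leave the tin, the hammer and the stack of rubber discs where they are.

Things in the scene. Friction and masses are not known exactly. Their poses are not given: they have to be found in the camera images.
- gauge_mid (a point): The hardness gauge (loose, about 0.22 kg, upright in the rest), point on its axis half-way up its steel knurled collar (44 mm diameter, 40 mm tall, the part to grip): 56 mm above the probe tip, 20 mm above the collar's flat underside. Above the collar a dial cap 36 mm in diameter, 10 mm tall; below it a nose 18 mm in diameter, 27 mm long, narrowing to the tip, 5 mm across. z up the gauge.
- gauge_tip (a point): The end of the gauge's probe tip, on the gauge's axis, 56 mm below gauge_mid.
- gauge: The same gauge; origin at the end of the probe tip. Its collar's underside has four hidden keyways 10 mm wide and 10 mm deep, a quarter turn apart; any fits the pin. Their angle cannot be seen and is not known (axes and dial hand do not tell): with the collar resting lightly on the pin, turn it either way, up to a quarter turn, until it can drop 8 mm.
- rest_top (a point): Centre of the top face of the gauge's rest, a fixed wooden block 70 x 70 mm and 45 mm tall with a through hole 22 mm in diameter. The gauge's nose hangs in the hole and the underside of its collar lies on this face.
- blank: The rubber sole blank, fixed: a black round-ended slab 162 x 72 mm (long along its x axis) lying on a steel plate; origin on the bench below its middle, top face 14 mm above the bench.
- mark_ring (a point): Centre of the chalk ring (18 mm across), on the blank's top face, 45 mm from its middle.
- mark_cross (a point): Centre of the chalk cross (22 mm across), on the blank's top face, 45 mm from its middle at the other end.
- calibrator: The calibrator, fixed: an aluminium block 80 x 80 mm and 55 mm tall with a vertical bore and a low grey display box 22 mm tall on its +x side; origin on the bench below the bore.
- calib_mouth (a point): Centre of the bore's mouth in the calibrator's top face. Bore 21 mm in diameter, slightly chamfered. An upright steel pin 6 mm in diameter stands 8 mm above the face, 16 mm from the bore's axis. Unkeyed, the collar's underside rests on the pin (gauge_mid 28 mm above this point); fully home, the collar lies flat on the face (gauge_mid 20 mm above this point).
- anvil (a joint): Sprung anvil at the bottom of the bore, metres pressed down: 0 free, 0.0035 when the gauge is fully home. The probe tip meets it 3.5 mm before home; its spring pushes up with 5 N at first and 9 N at home, so a gauge that is let go rises again.
- tin: A closed tin 64 mm in diameter and 90 mm tall standing on the bench; not part of the job.
- hammer: A hammer lying on the bench, 220 mm long; not part of the job.
- discs: A low stack of rubber discs, 84 mm in diameter and 24 mm tall; not part of the job.

How it is judged:
By the outcome, as a careful person would: the job done as asked, in the order asked, and still so for the second after the job is handed in, while the arm keeps its last pose, push and grip.
It also fails if it takes over 61 s, if anything falls off the work surface, if the arm or the gripper's body presses on something with over 40 N, if the wrist force passes 120 N, or if a joint passes its speed limit or range.

### The arm

A 6-joint arm with a two-finger parallel gripper is mounted at the origin on the work surface. World frame = base frame: x ahead of the robot, y to its left, z up, the work surface at z = 0. Lengths are in m, angles in degrees, forces in N, time in s.
With the tool pointing down it reaches from about 0.375 to 0.9 m from the base axis. Payload 3.1 kg.
Tool frame: the origin (TCP) lies midway between the tips of the shut fingers; the grasp point (between the pads) lies bot.hold_point_z behind it (bot.hold_point_z is the distance from the TCP to the grasp point, in m); z points along the fingers, y is the direction in which the jaws open and shut (so a half turn about z gives the same grasp; the last joint's range is limited). The gripper opens to 87 mm and grips with 3 to 60 N. Pads are 19 mm wide; open, the fingers measure 117 mm over their backs; the gripper's body (75 mm by 190 mm) begins 51 mm behind the grasp point.
Start: joints at [60.189, 30.224, 82.088, -0, 67.689, -10.227], TCP at [0.209, 0.589, 0.223] pointing down, gripper open.
Joint ranges: [-176.69, 176.69], [-43.24, 126.21], [12.49, 139.97], [-82, 262], [0, 151.66], [-163.58, 163.58]. Speed limits (degrees/s): [159.86, 159.86, 180, 180, 180, 180].

### API

Orientations are given as a 3x3 rotation matrix whose columns are the frame's x, y, z axes.
In Python, from rig import bot, vision gives the robot as it stands.
- The arm moves only by the shell command python3 -m inch 'ROWS'. ROWS is JSON, a list of rows, each a list of 5 numbers: the finger opening in mm, from 0 to 87, then the shift along the tool's x, y, z in mm, then the turn about the tool's z in rad. In form: [[hand, dx, dy, dz, roll], ...]. A call has 1 to 8 rows; each row is the pose to reach, as a shift and turn from the pose measured when the call began, along the tool's axes at that moment; what a row does not reach only later rows make up. A row lasts 1/10 s, in which the tool goes at most 50 mm and 8.59 degrees, less where a joint would pass 70% of its speed; a pose out of reach is approached as far as the arm can. A call with a gripper value outside its range is refused whole. The fingers move at their own pace and stop on an object; the grip force is fixed at half the most. Time passes only in rows, so rows that repeat a pose let the fingers close. It gives the time, the measured TCP pose, the force and the opening at its end, in the units of the state.
- bot.read_state(): the state, without advancing time (a new reading comes with each control period).
- vision.capture(name): name is "scene" or "top" or "wrist"; returns (picture, depth): 400x640x3 uint8, red, green, blue; 400x640 float32, m along the optical axis (not along the pixel's ray), 0 where there is no reading.
- vision.camera_model(name): a dict with "intrinsics" (3x3 intrinsics, pixels), "camera_from_world" (4x4, takes a point from world to camera coordinates). Camera axes: x right, y down, z forward; pixel columns grow to the right and rows downward; lengths in m; the calibration is good to about 2 mm. A picture is of the moment at which its call begins: read the wrist's pose just before it. camera_model takes no time and is no camera call; for the wrist camera it gives the pose at the moment of the call.
- bot.hand_in(): hands the job in, once; it reports no verdict.
The state is a dict: "time_s": time; "joint_positions": joint angles; "qvel": joint speeds; "tau": joint torques, N m; "position": TCP position; "tcp_rot": TCP orientation; "force": force on the tool from outside, world axes, zero at the start; "moment": the same for the moment, N m; "opening": opening from 0.0 (shut) to 1.0 (fully open).
Only numpy, scipy, OpenCV 4.12 (cv2) and the standard library are available. Lean on these libraries where they do the work, as an engineer would, in place of code of your own. Each camera call takes 0.05 s, during which the arm holds its last target. There are 200 camera calls.

## Working session

There is one attempt and no reset: what is moved stays moved. The work goes in short steps, Python scripts to look and compute and a shell command to move; the robot and the scene stay as the last step left them, time stands still between calls to the robot, and variables do not carry over. Pictures are saved under pics/ and viewed, about 8 in all and at most 12, crops included, and the job is handed in when it is done.

```bash
ls; mkdir -p pics; cat > h.py <<'E'
import numpy as np, cv2
from rig import bot, vision
def grab(n,f=None):
    m=vision.camera_model(n); im,d=vision.capture(n)
    if f: cv2.imwrite('pics/'+f,im[:,:,::-1])
    np.savez('/tmp/%s.npz'%n,im=im,d=d,K=m['intrinsics'],T=m['camera_from_world'])
    return im,d,np.array(m['intrinsics']),np.array(m['camera_from_world'])
def ld(n):
    a=np.load('/tmp/%s.npz'%n); return a['im'],a['d'],a['K'],a['T']
def plane(K,T,u,v,z):
    R=T[:3,:3];c=-R.T@T[:3,3];r=R.T@np.linalg.inv(K)@np.array([u,v,1.]);return c+r*(z-c[2])/r[2]
def cloud(d,K,T):
    v,u=np.mgrid[:d.shape[0],:d.shape[1]]
    P=np.stack([(u-K[0,2])/K[0,0]*d,(v-K[1,2])/K[1,1]*d,d],-1)
    return (P-T[:3,3])@T[:3,:3]
def totool(p):
    s=bot.read_state();return np.array(s['tcp_rot']).T@(np.array(p)-s['position'])*1000
E
python3 - <<'E'
from h import *
s=bot.read_state();print(s,bot.hold_point_z)
a=grab('top','top1.png');b=grab('scene','scene1.png')
print(a[2],a[3],b[3])
E
```

```text
pics
{'time_s': 0.0, 'joint_positions': array([ 6.01878047e+01,  3.02807286e+01,  8.21572979e+01, -1.35009584e-03,
        6.76877780e+01, -1.02266287e+01]), 'qvel': array([ 0.06488381, -0.04898634,  0.04014212, -0.0798215 ,  0.00505895,
       -0.0690186 ]), 'tau': array([-2.45559793e-03, -4.40048826e+01, -1.76587880e+01,  6.32289983e-02,
        5.81479899e-02, -1.44207370e-04]), 'position': array([0.20910815, 0.58819865, 0.22154767]), 'tcp_rot': array([[-9.42144736e-01,  3.35204633e-01, -1.07269723e-03],
       [ 3.35206147e-01,  9.42142860e-01, -1.91595878e-03],
       [ 3.68395774e-04, -2.16468519e-03, -9.99997589e-01]]), 'force': array([ 0.50895165, -0.34234741,  0.97649097]), 'moment': array([-0.02767569, -0.0154024 , -0.0397787 ]), 'opening': 1.0027121176613967} 0.0187
[[448.37126389   0.         304.82927231]
 [  0.         448.37126389 205.68523607]
 [  0.           0.           1.        ]] [[-0.01680896 -0.99980473 -0.01039052  0.02544013]
 [-0.98341979  0.01840838 -0.18040691  0.61349325]
 [ 0.18056296  0.00718579 -0.98353718  0.98790145]
 [ 0.          0.          0.          1.        ]] [[-0.26913127  0.96282996 -0.02295257  0.15225558]
 [ 0.60667436  0.15097261 -0.78048286 -0.32536422]
 [-0.74800707 -0.22397708 -0.6247557   1.47823332]
 [ 0.          0.          0.          1.        ]]
```

View pics/top1.png

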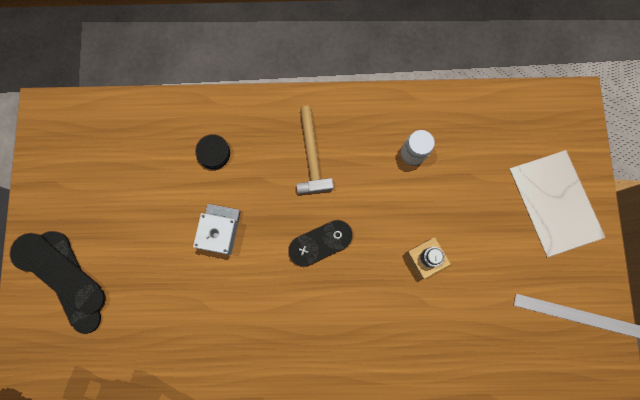

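View pics/scene1.png

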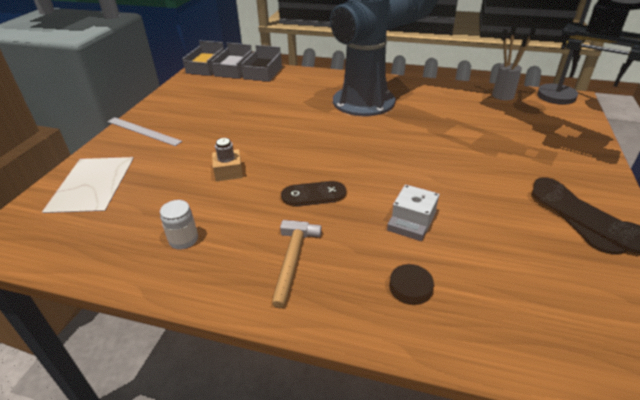

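The top view shows the gauge in its rest at (433,257), the ring at (337,235), the cross at (304,250) and the calibrator bore at about (214,233). The tin is at (418,147), the hammer at (315,150) and the discs at (213,152). The scene view agrees.

```bash
python3 - <<'E'
from h import *
im,d,K,T=ld('top'); P=cloud(d,K,T)
for n,u,v,z in [('gauge cap',433,257,.045+.020+.020+.010),('ring',337.5,235,.014),('cross',304,250,.014),('bore',214,233,.055)]:
    print(n,plane(K,T,u,v,z).round(4),P[v if isinstance(v,int) else int(v),int(u)].round(4))
# gauge cloud in top
m=(P[...,2]>.06)&(np.hypot(P[...,0]-plane(K,T,433,257,.09)[0],P[...,1]-plane(K,T,433,257,.09)[1])<.05)
print(m.sum(),P[m].mean(0),np.percentile(P[m],[2,98],axis=0))
m=(P[...,2]>.035)&(P[...,2]<.055)&(np.hypot(P[...,0]-plane(K,T,433,257,.05)[0],P[...,1]-plane(K,T,433,257,.05)[1])<.07)
v,u=np.nonzero(m);print('rest',cv2.minAreaRect(P[m][:,:2].astype(np.float32)))
c=plane(K,T,214,233,.055)
m=(abs(P[...,2]-.055)<.008)&(np.hypot(P[...,0]-c[0],P[...,1]-c[1])<.08)
print('cal',cv2.minAreaRect(P[m][:,:2].astype(np.float32)),np.median(P[m][:,2]))
im2=cv2.resize(im[180:290,180:460],None,fx=2.8,fy=2.8,interpolation=cv2.INTER_CUBIC)
cv2.imwrite('pics/crop1.png',im2[:,:,::-1])
E
```

```text
gauge cap [ 0.4874 -0.2641  0.095 ] [ 0.4873 -0.264   0.0952]
ring [ 0.5488 -0.0621  0.014 ] [ 0.5489 -0.0609  0.0136]
cross [0.5144 0.0186 0.014 ] [0.5143 0.0186 0.015 ]
bore [0.5538 0.2254 0.055 ] [0.5577 0.232  0.0237]
370 [ 0.48903923 -0.26367779  0.08961043] [[ 0.46973492 -0.28572312  0.06419042]
 [ 0.5098222  -0.24614161  0.09914297]]
rest ((0.4900563061237335, -0.26743221282958984), (0.07055096328258514, 0.07078403234481812), 27.537202835083008)
cal ((0.5546143651008606, 0.2269958257675171), (0.08156920224428177, 0.07996388524770737), 78.13420867919922) 0.05543832741648982
```

View pics/crop1.png

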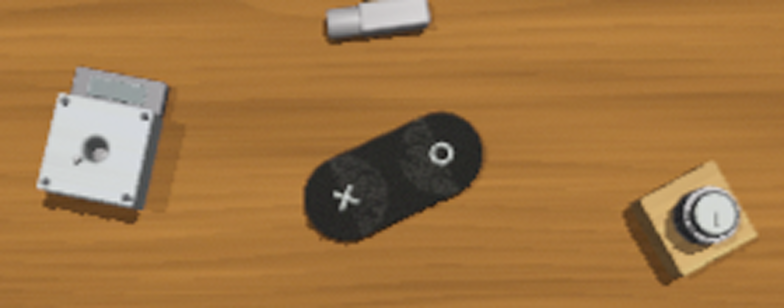

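The crop shows the gauge cap at about crop (715,212), the ring at (441,153), the cross at (346,197), the bore at (96,150) and the pin to its lower left at about (80,160). Next I move over to the gauge and look from close up.

```bash
python3 -m inch '[[87,-170,-115,0,0],[87,-340,-235,0,0],[87,-340,-235,0,0],[87,-340,-235,0,0],[87,-340,-235,0,0],[87,-340,-235,0,0],[87,-340,-235,0,0],[87,-340,-235,0,0]]'
python3 -m inch '[[87,-180,-400,0,0],[87,-180,-400,0,0],[87,-180,-400,0,0],[87,-180,-400,0,0],[87,-180,-400,0,0],[87,-180,-400,0,0],[87,-180,-400,0,0],[87,-180,-400,0,0]]'
python3 - <<'E'
from h import *
s=bot.read_state();print(s['position'],s['tcp_rot'],s['joint_positions'].round(1))
m=grab('wrist','w1.png');print(m[3],m[2])
E
```

```text
time_s: 0.9
position: [0.4434, 0.2621, 0.2218]
tcp_rot: [[-0.942, 0.335, -0.001], [0.335, 0.942, -0.002], [0.001, -0.002, -1.0]]
force: [1.1, -0.1, -0.6]
opening: 0.999
time_s: 1.7
position: [0.4752, -0.1366, 0.2223]
tcp_rot: [[-0.942, 0.335, -0.002], [0.335, 0.942, -0.001], [0.001, -0.002, -1.0]]
force: [1.3, -0.3, 0.4]
opening: 1.001
[ 0.47517761 -0.13663539  0.22230015] [[-0.94204882  0.33547121 -0.0017558 ]
 [ 0.3354736   0.94204871 -0.00130078]
 [ 0.00121768 -0.00181442 -0.99999761]] [-2.890e+01  2.030e+01  1.004e+02 -1.000e-01  5.940e+01 -9.930e+01]
[[ 0.3346113   0.94235361 -0.0022259  -0.02923942]
 [ 0.90419571 -0.32039501  0.2824485  -0.50801682]
 [ 0.26545319 -0.09652311 -0.95927988  0.25169353]
 [ 0.          0.          0.          1.        ]] [[292.8818796    0.         315.27712048]
 [  0.         292.8818796  201.45219785]
 [  0.           0.           1.        ]]
```

View pics/w1.png

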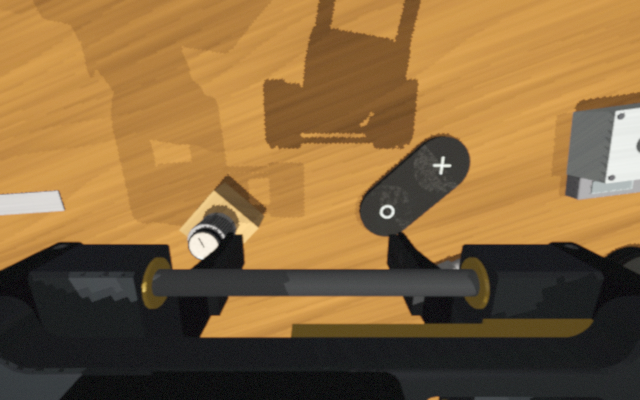

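In the wrist view the cap centre is at about (203,246), the ring at (387,212) and the cross at (442,166). I'll cross-check these against the top camera.

```bash
python3 - <<'E'
from h import *
for n in ('top','wrist'):
    im,d,K,T=ld(n); g=im.min(2)
    bl=[('cap',(435,256,22) if n=='top' else (203,246,25),.095),('ring',(337.5,235,10) if n=='top' else (387,212,12),.014),('cross',(304,250,10) if n=='top' else (442,166,14),.014)]
    for nm,(u,v,r),z in bl:
        yy,xx=np.mgrid[:400,:640]
        m=((g>150)&(np.hypot(xx-u,yy-v)<r)).astype(np.uint8)
        nc,lab,st,cen=cv2.connectedComponentsWithStats(m)
        i=1+np.argmax(st[1:,4]); c=np.argwhere(lab==i).astype(np.float32)[:,::-1]
        cc,rr=cv2.minEnclosingCircle(c)
        print(n,nm,st[i],cen[i].round(1),np.round(cc,1),rr, plane(K,T,*cen[i],z).round(4),plane(K,T,*cc,z).round(4))
E
```

```text
top cap [425 246  19  21 218] [434.6 255.6] [434. 256.] 10.198139190673828 [ 0.4904 -0.2679  0.095 ] [ 0.4895 -0.2664  0.095 ]
top ring [334 231   8   7  19] [337.8 234.5] [337.3 234.3] 3.726891279220581 [ 0.55  -0.063  0.014] [ 0.5504 -0.0618  0.014 ]
top cross [299 246   8   8  18] [302.8 249.8] [302.7 249.4] 3.687201738357544 [0.5148 0.0215 0.014 ] [0.5158 0.0218 0.014 ]
wrist cap [189 233  29  27 550] [202.1 244.8] [202.9 245. ] 14.230998039245605 [ 0.4877 -0.2716  0.095 ] [ 0.4882 -0.2709  0.095 ]
wrist ring [380 205  15  14 112] [386.9 211.2] [387.  211.5] 7.469374179840088 [ 0.5496 -0.0629  0.014 ] [ 0.55   -0.0629  0.014 ]
wrist cross [433 157  18  18 103] [441.4 165.2] [441.6 165.4] 8.740676879882812 [0.5132 0.0191 0.014 ] [0.5136 0.0193 0.014 ]
```

```bash
python3 -m inch '[[87,-58,-119,0,0],[87,-58,-119,0,0],[87,-58,-119,0,0],[87,-58,-119,60,0],[87,-58,-119,60,0],[87,-58,-119,60,0],[87,-58,-119,60,0]]'
python3 - <<'E'
from h import *
im,d,K,T=grab('wrist','w2.png'); g=im.min(2); s=bot.read_state()
t=np.array(s['position']);
for p in (t,np.array([t[0],t[1],.095])):
    q=K@(T@np.r_[p,1])[:3];print('proj',q[:2]/q[2])
P=cloud(d,K,T); m=(P[...,2]>.0)&(abs(P[...,2]-.095)<.006)&(np.hypot(P[...,0]-.4895,P[...,1]+.2685)<.035)
print(m.sum(),P[m].mean(0),cv2.minEnclosingCircle(P[m][:,:2].astype(np.float32)))
E
```

```text
time_s: 2.45
position: [0.4924, -0.2767, 0.1648]
tcp_rot: [[-0.941, 0.338, 0.002], [0.338, 0.941, -0.01], [-0.006, -0.008, -1.0]]
force: [1.0, 1.3, 0.2]
opening: 1.002
proj [315.809885   249.44136297]
proj [316.39632967 211.8369899 ]
1416 [ 0.48790811 -0.2698894   0.0956739 ] ((0.489027738571167, -0.2702411711215973), 0.018047146499156952)
```

View pics/w2.png

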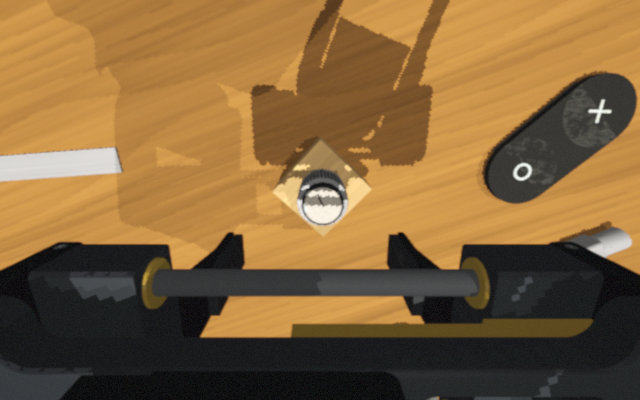

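The gauge cap is centred at about (323,200), between the fingers. Its position is about (0.489, -0.270). I'll read the settled state and work out the shift.

```bash
python3 - <<'E'
from h import *
s=bot.read_state();print(s['position'],s['tcp_rot'],totool([.489,-.2702,.0495]))
E
```

```text
[ 0.49296621 -0.27705773  0.16548868] [[-0.94121728  0.33777891  0.00392906]
 [ 0.33772022  0.94118198 -0.01102418]
 [-0.0074217  -0.00904923 -0.99993151]] [  6.90989259   6.16428272 115.88954721]
```

```bash
python3 -m inch '[[87,7,6,10,0],[87,7,6,40,0],[87,7,6,70,0],[87,7,6,70,0],[87,7,6,70,0],[87,7,6,70,0]]'
python3 - <<'E'
from h import *
s=bot.read_state();print(s['position'],s['tcp_rot'],totool([.489,-.2702,.0495]))
E
```

```text
time_s: 3.1
position: [0.4901, -0.2705, 0.0975]
tcp_rot: [[-0.941, 0.337, 0.007], [0.337, 0.941, -0.014], [-0.011, -0.01, -1.0]]
force: [-0.4, -0.2, 1.1]
opening: 0.997
[ 0.49008232 -0.27053153  0.09750955] [[-0.94140239  0.33721121  0.00708162]
 [ 0.33709709  0.94137074 -0.01366286]
 [-0.0112737  -0.01047505 -0.99988158]] [ 1.67189808  0.4500213  47.99167287]
```

```bash
python3 -m inch '[[87,2,0,25,0],[87,2,0,47,0],[87,2,0,47,0],[87,2,0,47,0],[87,2,0,47,0],[40,2,0,47,0],[36,2,0,47,0],[36,2,0,47,0]]'
python3 -m inch '[[36,0,0,0,0],[36,0,0,0,0],[36,0,0,0,0]]'
python3 - <<'E'
from h import *
s=bot.read_state();print(s['position'],s['tcp_rot'],s['force'],s['opening']*87)
E
```

```text
time_s: 3.9
position: [0.4888, -0.2707, 0.051]
tcp_rot: [[-0.941, 0.337, 0.008], [0.337, 0.941, -0.014], [-0.012, -0.011, -1.0]]
force: [-0.1, -0.9, -0.4]
opening: 0.812
time_s: 4.2
position: [0.4888, -0.2707, 0.051]
tcp_rot: [[-0.941, 0.337, 0.008], [0.337, 0.941, -0.014], [-0.012, -0.011, -1.0]]
force: [1.3, 0.4, 0.4]
opening: 0.539
[ 0.48875412 -0.27066629  0.05103263] [[-0.94139771  0.33720974  0.00774187]
 [ 0.33708207  0.94136782 -0.01422307]
 [-0.0120841  -0.01077992 -0.99986888]] [1.28275607 0.43857524 0.409972  ] 46.88941787696452
```

```bash
python3 -m inch '[[30,0,0,0,0],[30,0,0,0,0],[30,0,0,0,0],[30,0,0,0,0],[30,0,0,-10,0],[30,0,0,-30,0],[30,0,0,-30,0],[30,0,0,-30,0]]'
python3 - <<'E'
from h import *
s=bot.read_state();print(s['position'],s['tcp_rot'],s['force'],s['opening']*87)
E
```

```text
time_s: 5.0
position: [0.4886, -0.2704, 0.0814]
tcp_rot: [[-0.941, 0.337, 0.008], [0.337, 0.941, -0.015], [-0.013, -0.011, -1.0]]
force: [-0.1, 0.1, -2.1]
opening: 0.495
[ 0.48862149 -0.27042241  0.08136397] [[-0.94141965  0.33713242  0.0084125 ]
 [ 0.3369883   0.94139019 -0.01494656]
 [-0.01295841 -0.01123607 -0.9998529 ]] [-0.09541019  0.07007535 -2.07130525] 43.07727998245429
```

```bash
python3 -m inch '[[30,0,0,-38,0],[30,3,55,-38,0],[30,6,110,-38,0],[30,10,165,-38,0],[30,12,216,-38,0],[30,12,216,-38,0],[30,12,216,-38,0],[30,12,216,-38,0]]'
python3 -m inch '[[30,0,0,20,0],[30,0,0,32,0],[30,0,0,32,0],[30,0,0,32,0]]'
python3 - <<'E'
from h import *
im,d,K,T=grab('wrist','w3.png')
s=bot.read_state();print(s['position'],s['tcp_rot'],s['force'],totool([.55,-.063,.056]))
t=np.array(s['position'])
for p in ([.55,-.063,.014],t-[0,0,.042]):
    q=K@(T@np.r_[p,1])[:3];print('proj',q[:2]/q[2])
cv2.imwrite('pics/w3c.png',cv2.resize(im[110:310,190:440],None,fx=3,fy=3,interpolation=cv2.INTER_CUBIC)[:,:,::-1])
E
```

```text
time_s: 5.8
position: [0.5493, -0.0623, 0.116]
tcp_rot: [[-0.942, 0.336, 0.007], [0.336, 0.942, -0.015], [-0.012, -0.012, -1.0]]
force: [1.0, -0.0, -2.6]
opening: 0.498
time_s: 6.2
position: [0.5491, -0.0637, 0.0837]
tcp_rot: [[-0.941, 0.337, 0.006], [0.337, 0.941, -0.015], [-0.01, -0.012, -1.0]]
force: [0.7, 0.2, -2.5]
opening: 0.498
[ 0.54959336 -0.06363167  0.0841632 ] [[-0.94148651  0.33697771  0.00701303]
 [ 0.33684694  0.94143705 -0.01517953]
 [-0.01171749 -0.011929   -0.99986019]] [ 0.4019672  -0.3513368  -2.96795701] [ 0.15992848  1.06766499 28.15252388]
proj [318.06425888 211.44039075]
proj [316.9545157  223.58494242]
```

View pics/w3c.png

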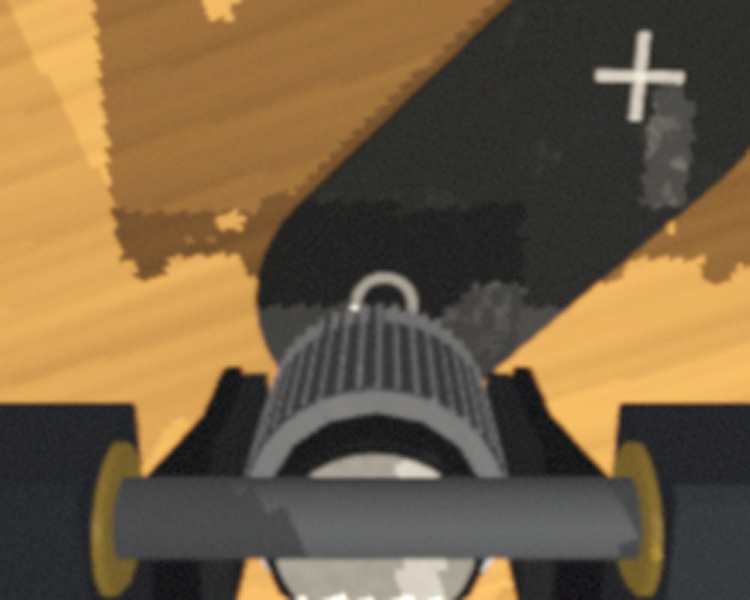

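The ring is centred at crop (384,306), which is pixel (318,212) and matches its predicted projection. The gauge sits directly behind it. I'll lower onto the ring gently.

```bash
python3 -m inch '[[30,0,1,12,0],[30,0,1,24,0],[30,0,1,25,0],[30,0,1,26,0],[30,0,1,27,0],[30,0,1,27,0]]'
python3 - <<'E'
from h import *
im,d,K,T=ld('wrist'); print('cross',plane(K,T,403.3,135.3,.014),'ring',plane(K,T,318,212,.014))
E
```

```text
time_s: 6.85
position: [0.5503, -0.0631, 0.0572]
tcp_rot: [[-0.941, 0.337, 0.007], [0.337, 0.941, -0.015], [-0.012, -0.012, -1.0]]
force: [-0.6, 0.0, -2.7]
opening: 0.496
cross [0.51340163 0.01955916 0.014     ] ring [ 0.55044796 -0.06321556  0.014     ]
```

```bash
python3 -m inch '[[30,0,0,1,0],[30,0,0,1.5,0],[30,0,0,1.5,0]]'; python3 -m inch '[[30,0,0,1,0],[30,0,0,1,0],[30,0,0,1,0]]'
```

```text
time_s: 7.15
position: [0.5505, -0.0631, 0.056]
tcp_rot: [[-0.942, 0.337, 0.008], [0.337, 0.941, -0.015], [-0.013, -0.012, -1.0]]
force: [-0.4, 0.7, -1.4]
opening: 0.497
time_s: 7.45
position: [0.5509, -0.0633, 0.0558]
tcp_rot: [[-0.942, 0.337, 0.009], [0.337, 0.941, -0.016], [-0.014, -0.012, -1.0]]
force: [-1.0, 0.7, 5.6]
opening: 0.5
```

Contact on the ring at about 8 N. Now lift, go across and touch the cross.

```bash
python3 -m inch '[[30,0,0,-15,0],[30,0,0,-20,0],[30,30,30,-20,0],[30,63,65,-20,0],[30,63,65,-20,0],[30,63,65,-20,0],[30,63,65,-20,0]]'
python3 - <<'E'
from h import *
im,d,K,T=grab('wrist')
s=bot.read_state();print(s['position'],s['tcp_rot'],s['force'],totool([.5135,.0195,.0558]))
cv2.imwrite('pics/w4c.png',cv2.resize(im[110:310,190:440],None,fx=3,fy=3,interpolation=cv2.INTER_CUBIC)[:,:,::-1])
E
```

```text
time_s: 8.15
position: [0.5144, 0.019, 0.0741]
tcp_rot: [[-0.942, 0.337, 0.011], [0.337, 0.942, -0.016], [-0.016, -0.012, -1.0]]
force: [1.2, -1.0, -2.3]
opening: 0.496
[0.51455817 0.01860314 0.07411693] [[-0.94125366  0.33753215  0.01065819]
 [ 0.33734382  0.94124137 -0.01624305]
 [-0.01551448 -0.01169336 -0.99981127]] [ 0.17258213 -0.29112614 -2.99872341] [ 1.58273883  0.70118193 18.28762643]
```

View pics/w4c.png

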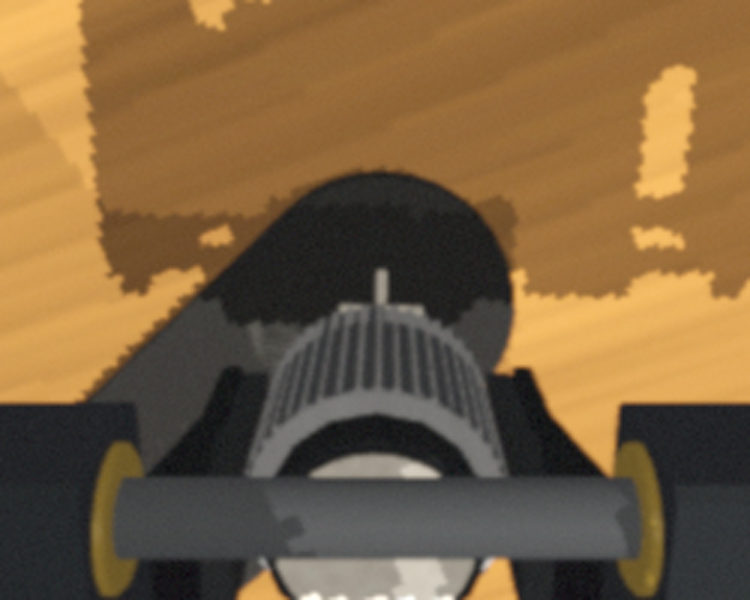

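The cross is centred at about crop (381,308), directly in front of and below the collar, in the same geometry as the ring. I'll lower with a small correction.

```bash
python3 -m inch '[[30,1.5,0.7,8,0],[30,1.5,0.7,14,0],[30,1.5,0.7,16,0],[30,1.5,0.7,17.5,0],[30,1.5,0.7,18,0],[30,1.5,0.7,18,0]]';python3 -m inch '[[30,0,0,0.7,0],[30,0,0,1,0],[30,0,0,1,0]]'
```

```text
time_s: 8.8
position: [0.5136, 0.0194, 0.0561]
tcp_rot: [[-0.941, 0.338, 0.011], [0.337, 0.941, -0.016], [-0.016, -0.012, -1.0]]
force: [0.3, 0.3, -2.3]
opening: 0.499
time_s: 9.1
position: [0.514, 0.0194, 0.0558]
tcp_rot: [[-0.941, 0.337, 0.012], [0.337, 0.941, -0.017], [-0.017, -0.012, -1.0]]
force: [-1.0, -1.1, 5.5]
opening: 0.496
```

Touched the cross at about 8 N. Next I lift and go near the calibrator, stopping 45 mm short to look at the bore and pin.

```bash
python3 -m inch '[[30,0,0,-45,0],[30,0,0,-85,0],[30,-3,60,-85,0],[30,-8,110,-85,0],[30,-10,160,-85,0],[30,-13,208,-85,0],[30,-13,208,-85,0],[30,-13,208,-85,0]]'
python3 -m inch '[[30,0,0,0,0],[30,0,0,0,0]]'
python3 - <<'E'
from h import *
im,d,K,T=grab('wrist')
s=bot.read_state();print(s['position'],s['tcp_rot'],s['joint_positions'].round(1),s['force'])
q=K@(T@np.r_[.5545,.2265,.055,1])[:3];u,v=(q[:2]/q[2]).round().astype(int);print(u,v)
u0,v0=u-100,v-70
cv2.imwrite('pics/w5c.png',cv2.resize(im[v0:v0+150,u0:u0+200],None,fx=4,fy=4,interpolation=cv2.INTER_CUBIC)[:,:,::-1]);print(u0,v0)
E
```

```text
time_s: 9.9
position: [0.5951, 0.214, 0.1376]
tcp_rot: [[-0.942, 0.334, 0.011], [0.334, 0.942, -0.017], [-0.016, -0.012, -1.0]]
force: [0.5, -0.6, -2.0]
opening: 0.492
time_s: 10.1
position: [0.594, 0.2126, 0.1369]
tcp_rot: [[-0.942, 0.336, 0.009], [0.335, 0.942, -0.017], [-0.014, -0.013, -1.0]]
force: [-0.2, -0.6, -1.7]
opening: 0.498
[0.59427827 0.21249785 0.13718643] [[-0.94185689  0.33588267  0.00940416]
 [ 0.3356965   0.94181444 -0.01712956]
 [-0.0146105  -0.01297665 -0.99980905]] [ 10.1  36.4  85.7  -1.3  57.6 -59.6] [-0.74978759  0.56469303 -2.78266712]
317 158
217 88
```

View pics/w5c.png

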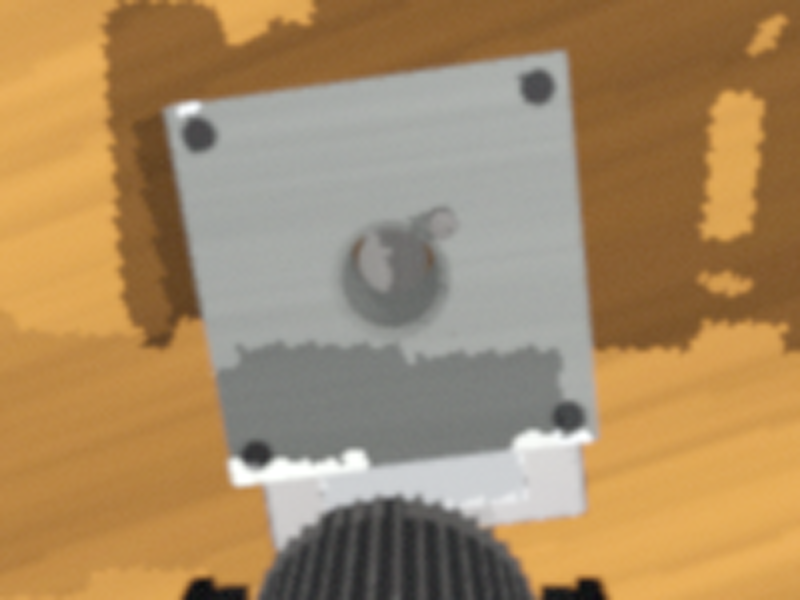

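The bore centre is at crop (394,274), i.e. pixel (315.5,156.5). The pin top is at crop (445,222).

```bash
python3 - <<'E'
from h import *
im,d,K,T=ld('wrist')
b=plane(K,T,315.5,156.5,.055);pn=plane(K,T,217+445/4,88+222/4,.063)
print(b,pn,np.hypot(*(pn-b)[:2]),totool([b[0],b[1],.115]),totool([.5542,.2262,.115]))
sc=[plane(K,T,217+x/4,88+y/4,.055)[:2] for x,y in((199,134),(537,87),(568,416),(257,454))];print(np.mean(sc,0),[np.linalg.norm(sc[i]-sc[i-1]).round(4) for i in range(4)])
E
```

```text
[0.55280864 0.22573565 0.055     ] [0.5453711 0.2392017 0.063    ] 0.015383477953499177 [43.82649115 -1.17347255 21.56545151] [42.67191058 -0.26880857 21.57058198]
[0.55361341 0.22456375] [np.float64(0.0679), np.float64(0.0681), np.float64(0.0681), np.float64(0.0678)]
```

```bash
python3 -m inch '[[30,22,0,0,0],[30,43,-1,10,0],[30,43.4,-1,20,0],[30,43.4,-1,20,0],[30,43.4,-1,20,0],[30,43.4,-1,20,0]]'
python3 - <<'E'
from h import *
im,d,K,T=grab('wrist')
s=bot.read_state();print(s['position'],s['tcp_rot'],s['force'],totool([.5533,.2258,.09]))
cv2.imwrite('pics/w6c.png',cv2.resize(im[110:310,190:440],None,fx=3,fy=3,interpolation=cv2.INTER_CUBIC)[:,:,::-1])
E
```

```text
time_s: 10.75
position: [0.5549, 0.2253, 0.1171]
tcp_rot: [[-0.941, 0.337, 0.012], [0.337, 0.941, -0.017], [-0.017, -0.012, -1.0]]
force: [1.1, -0.6, -3.5]
opening: 0.498
[0.55471186 0.2254313  0.11703874] [[-0.94153271  0.33673176  0.0113083 ]
 [ 0.33652642  0.94152366 -0.01682745]
 [-0.01631337 -0.01203805 -0.99979446]] [-0.86430891  0.73649374 -2.94431068] [ 1.89448688  0.19721849 27.0110143 ]
```

View pics/w6c.png

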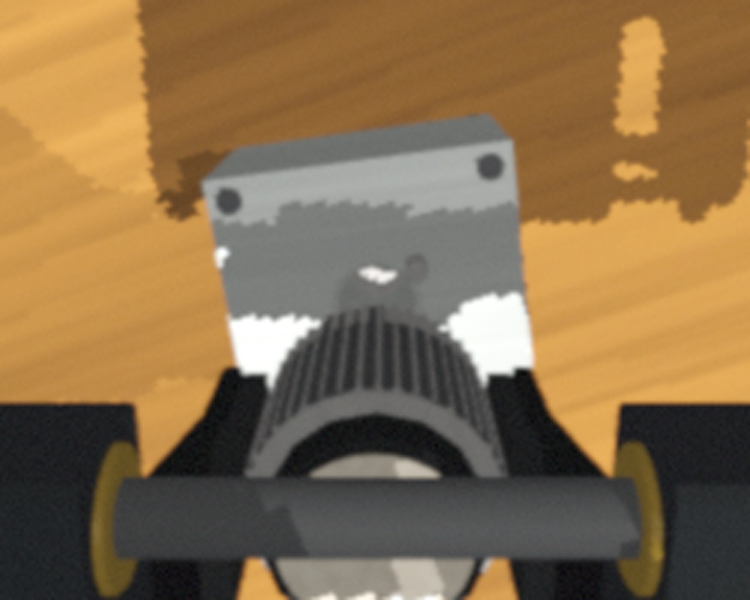

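The bore (crop x about 377) lines up with the collar, and the pin is at (415,265). Lowering in steps while watching the side force.

```bash
python3 -m inch '[[30,2,0.3,8,0],[30,2,0.3,15,0],[30,2,0.3,20,0],[30,2,0.3,24,0],[30,2,0.3,27,0],[30,2,0.3,27,0]]'; python3 -m inch '[[30,0,0,4,0],[30,0,0,8,0],[30,0,0,12,0],[30,0,0,12,0]]'
python3 -c "
from h import *
s=bot.read_state();print(s['force'],s['moment'],s['position'])"
```

```text
time_s: 11.4
position: [0.5529, 0.2259, 0.0894]
tcp_rot: [[-0.942, 0.337, 0.01], [0.336, 0.942, -0.017], [-0.015, -0.013, -1.0]]
force: [0.2, 0.2, -2.0]
opening: 0.496
time_s: 11.8
position: [0.5525, 0.2255, 0.0767]
tcp_rot: [[-0.942, 0.337, 0.009], [0.336, 0.942, -0.017], [-0.014, -0.013, -1.0]]
force: [-0.7, -0.2, -1.9]
opening: 0.492
[-0.6536279  -0.19109595 -1.89767178] [ 0.08121144  0.01856558 -0.00912605] [0.55252457 0.22554308 0.07672426]
```

```bash
python3 -m inch '[[30,0,0,3,0],[30,0,0,6,0],[30,0,0,7,0],[30,0,0,7,0]]'; python3 -m inch '[[30,0,0,0.5,0],[30,0,0,1,0],[30,0,0,1,0]]'
python3 -c "
from h import *
s=bot.read_state();print(s['force'],s['moment'],s['position'])"
```

```text
time_s: 12.2
position: [0.5525, 0.2254, 0.0695]
tcp_rot: [[-0.942, 0.337, 0.009], [0.336, 0.942, -0.017], [-0.014, -0.014, -1.0]]
force: [0.4, 0.2, -2.4]
opening: 0.496
time_s: 12.5
position: [0.5527, 0.2254, 0.0687]
tcp_rot: [[-0.942, 0.337, 0.009], [0.336, 0.942, -0.017], [-0.014, -0.013, -1.0]]
force: [-0.8, 0.6, -1.6]
opening: 0.497
[-0.78801386  0.63451025 -1.56360751] [0.02523956 0.0029111  0.00794678] [0.55266446 0.22543608 0.06865087]
```

```bash
python3 -m inch '[[30,0,0,0.7,0],[30,0,0,1,0],[30,0,0,1,0]]'
python3 -c "
from h import *
s=bot.read_state();print(s['force'],s['moment'],s['position'])"
```

```text
time_s: 12.8
position: [0.5529, 0.2255, 0.0677]
tcp_rot: [[-0.942, 0.337, 0.01], [0.337, 0.941, -0.017], [-0.015, -0.013, -1.0]]
force: [0.5, 0.5, -2.6]
opening: 0.501
[ 0.51483181  0.45194204 -2.58629305] [ 0.12781948 -0.05776303 -0.04885311] [0.55294211 0.22549939 0.06769681]
```

```bash
python3 -m inch '[[30,0,0,0.7,0],[30,0,0,1,0],[30,0,0,1,0]]';python3 -m inch '[[30,0,0,0.7,0],[30,0,0,1,0],[30,0,0,1,0]]'
```

```text
time_s: 13.1
position: [0.553, 0.2255, 0.0666]
tcp_rot: [[-0.942, 0.337, 0.01], [0.337, 0.941, -0.017], [-0.015, -0.013, -1.0]]
force: [0.4, -0.4, -2.0]
opening: 0.494
time_s: 13.4
position: [0.553, 0.2255, 0.0656]
tcp_rot: [[-0.942, 0.337, 0.01], [0.337, 0.941, -0.017], [-0.015, -0.013, -1.0]]
force: [0.4, 0.3, -1.0]
opening: 0.498
```

No pin contact, although the gauge is already about 3 mm below the pin-rest height, so a keyway seems to be aligned. The anvil should be met near z = 0.0643.

```bash
for i in 1; do python3 -m inch '[[30,0,0,0.7,0],[30,0,0,1,0],[30,0,0,1,0]]';python3 -m inch '[[30,0,0,0.7,0],[30,0,0,1,0],[30,0,0,1,0]]'; python3 -m inch '[[30,0,0,0.7,0],[30,0,0,1,0],[30,0,0,1,0]]'; done
```

```text
time_s: 13.7
position: [0.5531, 0.2255, 0.0645]
tcp_rot: [[-0.941, 0.337, 0.01], [0.337, 0.941, -0.017], [-0.015, -0.013, -1.0]]
force: [0.3, 0.6, -2.8]
opening: 0.499
time_s: 14.0
position: [0.5533, 0.2255, 0.064]
tcp_rot: [[-0.942, 0.337, 0.01], [0.337, 0.941, -0.017], [-0.015, -0.013, -1.0]]
force: [-0.0, -0.8, 1.8]
opening: 0.498
time_s: 14.3
position: [0.5533, 0.2254, 0.0632]
tcp_rot: [[-0.942, 0.337, 0.01], [0.337, 0.942, -0.017], [-0.015, -0.013, -1.0]]
force: [-0.8, 0.3, 3.6]
opening: 0.498
```

The anvil is met right where predicted. Pushing on to home.

```bash
python3 -m inch '[[30,0,0,0.7,0],[30,0,0,1.2,0],[30,0,0,1.2,0]]';python3 -m inch '[[30,0,0,0.7,0],[30,0,0,1.2,0],[30,0,0,1.2,0]]'; python3 -m inch '[[30,0,0,0.7,0],[30,0,0,1,0],[30,0,0,1,0]]'
```

```text
time_s: 14.6
position: [0.5533, 0.2254, 0.0621]
tcp_rot: [[-0.942, 0.337, 0.01], [0.337, 0.942, -0.017], [-0.016, -0.013, -1.0]]
force: [0.4, -0.6, 4.8]
opening: 0.5
time_s: 14.9
position: [0.5535, 0.2254, 0.0611]
tcp_rot: [[-0.942, 0.337, 0.011], [0.337, 0.942, -0.017], [-0.016, -0.012, -1.0]]
force: [-1.0, -0.7, 6.2]
opening: 0.495
time_s: 15.2
position: [0.5535, 0.2254, 0.061]
tcp_rot: [[-0.942, 0.337, 0.011], [0.336, 0.942, -0.017], [-0.016, -0.012, -1.0]]
force: [-3.2, 0.1, 10.0]
opening: 0.498
```

```bash
python3 -m inch '[[30,0,0,0.7,0],[30,0,0,1,0],[30,0,0,1,0],[30,0,0,1,0]]'
python3 - <<'E'
from h import *
im,d,K,T=grab('wrist')
s=bot.read_state();print(s['position'],s['force'],s['moment'],s['time_s'])
a=cv2.resize(im[110:310,190:440],None,fx=2,fy=2,interpolation=cv2.INTER_CUBIC)
im,d,K,T=grab('scene')
b=cv2.resize(im[130:260,340:480],(430,400),interpolation=cv2.INTER_CUBIC)
cv2.imwrite('pics/w7c.png',cv2.resize(np.hstack([a,b]),(790,340))[:,:,::-1])
E
```

```text
time_s: 15.6
position: [0.5535, 0.2254, 0.061]
tcp_rot: [[-0.942, 0.337, 0.011], [0.336, 0.942, -0.017], [-0.016, -0.012, -1.0]]
force: [-1.8, -0.9, 9.3]
opening: 0.496
[0.55348024 0.2254056  0.06099461] [-3.85597567 -1.05256534 10.5988034 ] [-0.1040685   0.4583534  -0.01427187] 15.65
```

View pics/w7c.png

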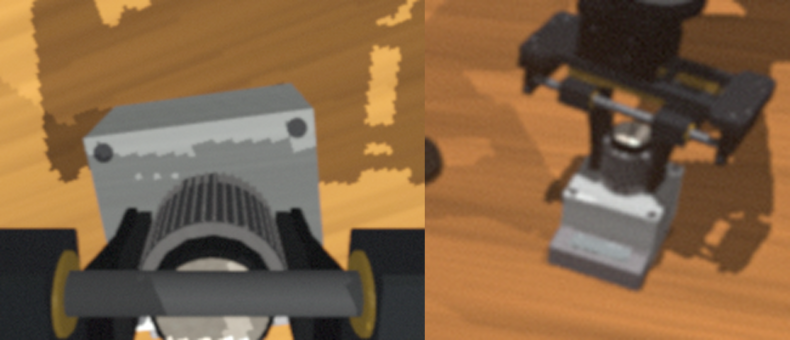

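The collar sits flat on the calibrator face, with no gap or pin visible in either view. One firmer push for margin against the spring, then a check.

```bash
python3 -m inch '[[30,0,0,1,0],[30,0,0,1.8,0],[30,0,0,2.2,0],[30,0,0,2.2,0],[30,0,0,2.2,0],[30,0,0,2.2,0]]'
python3 -c "
from h import *
s=bot.read_state();print(s['position'],s['force'],s['moment'],s['opening']*87)"
```

```text
time_s: 16.3
position: [0.5535, 0.2254, 0.061]
tcp_rot: [[-0.942, 0.336, 0.012], [0.336, 0.942, -0.017], [-0.017, -0.012, -1.0]]
force: [-4.3, -0.4, 17.3]
opening: 0.501
[0.55351657 0.22539994 0.06095635] [-4.28522132 -0.35098136 17.30523356] [-0.18026182  0.75201484 -0.00997978] 43.54708604559484
```

```bash
python3 -c "
from h import *
print(bot.hand_in()); s=bot.read_state();print(s['position'],s['force'],s['time_s'])"
```

```text
the job is handed in; nothing more can be done
None
the job is handed in; nothing more can be done
```

I took the gauge out of its rest by the collar, touched its tip to the ring and then the cross, and pushed it fully home in the calibrator. I handed the job in at about 16.3 s with the collar still gripped and the gauge held down.

- **Touches:** each pressed with about 8 N. The tip stood over each mark centre to within about 1 mm, by the camera estimates.
- **Keyway:** I never had to turn the gauge. It went below the height where the collar should rest on the pin without meeting any force, so I took a keyway to be lined up already. The later readings agree with that, but I could not see the keyway itself.
- **Home:** the tip met the anvil at a tool height of 0.0643 m, as predicted. The spring force then rose from about 4 to 9 N, and the gauge stopped hard at 0.061 m, against a predicted 0.0608 m. The last push of about 19 N did not move it further, and the pictures show the collar flat on the calibrator face.
- **Less tidy:** the tool drifted to about 1.2° of tilt over the moves, and about 4 N of side force remained at the end.
- **Not checked:** I kept away from the tin, the hammer and the discs, but took no last picture to confirm they were undisturbed. No state could be read after hand-in.

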